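# Clear the board jig and hold its sprung clamp open

### The arm

A 7-joint arm with a two-finger parallel gripper is mounted at the origin on the work surface. World frame = base frame: x ahead of the robot, y to its left, z up, the work surface at z = 0. Lengths are in mm, angles in rad, forces in N, time in s.
With the tool pointing down it reaches from about 425 to 950 mm from the base axis. Payload 4.7 kg.
Tool frame: the origin (TCP) lies between the finger pads; the fingertips stand ctrl.finger_overhang ahead of it and the grasp point (between the pads) lies 5 mm behind it (ctrl.finger_overhang is the distance from the TCP to the fingertips, in mm); z points along the fingers, y is the direction in which the jaws open and shut (so a half turn about z gives the same grasp; the last joint's range is limited). The gripper opens to 87 mm and grips with 3 to 60 N. Pads are 19 mm wide; open, the fingers measure 117 mm over their backs; the gripper's body (75 mm by 190 mm) begins 51 mm behind the grasp point.
Start: joints at [-1.354, 0.469, -0.049, 1.532, 0.024, 1.141, -0.082], TCP at [164.207, 654.74, 236.573] pointing down, gripper open.
Joint ranges: [-2.59, 2.59], [-0.33, 1.99], [-1.39, 1.29], [0.1, 2.45], [-1.04, 4.18], [0.21, 1.99], [-2.66, 2.66]. Speed limits (rad/s): [2.57, 2.57, 3.14, 3.14, 3.14, 3.14, 3.14].

### API

Orientations are given as a unit quaternion [x, y, z, w].
In Python, from station import ctrl gives the robot as it stands.
- The arm moves only by the shell command python3 -m pendant 'ROWS' [OPENING] [FORCE]. ROWS is JSON, a list that holds one entry, the list of rows, each a list of 4 numbers: the shift along the tool's x, y, z in mm, then the turn about the tool's z in degrees. A call has exactly 10 rows; each row is the pose to reach, as a shift and turn from the pose measured when the call began, along the tool's axes at that moment; what a row does not reach only later rows make up. A row lasts 1/12 s, in which the tool goes at most 41.7 mm and 7.16 degrees, less where a joint would pass 70% of its speed; a pose out of reach is approached as far as the arm can. A call with a gripper value outside its range is refused whole. OPENING is the closure, from 0 (fully open) to 1 (shut), set as the call begins (- or left out, the last holds). The fingers move at their own pace and stop on an object; FORCE is the grip in N (left out, the last holds). Time passes only in rows, so rows that repeat a pose let the fingers close, or fill a call up. It gives the time, the measured TCP pose, the force and the opening at its end, in the units of the state.
- ctrl.get_obs(): the state, without advancing time (a new reading comes with each control period).
- ctrl.get_image(name): name is "side" or "top" or "wrist"; returns (picture, depth): 384x512x3 uint8, red, green, blue; 384x512 float32, mm along the optical axis (not along the pixel's ray), 0 where there is no reading.
- ctrl.camera_info(name): a dict with "fx", "fy", "cx", "cy" (pixels), "xyz" and "orientation" of the camera in the world; the wrist camera has in their place "mount" (4x4, takes a point from camera to tool coordinates, whose origin is the TCP and whose axes are the flange's). Camera axes: x right, y up, looking along -z (the intrinsics and any distortion apply to the point x, -y, -z); pixel columns grow to the right and rows downward; lengths in mm; the calibration is good to about 2 mm. A picture is of the moment at which its call begins: read the wrist's pose just before it. camera_info takes no time and is no camera call.
- ctrl.job_done(): hands the job in, once; it reports no verdict.
The state is a dict: "time_s": time; "joint_positions": joint angles; "qd": joint speeds; "joint_torque": joint torques, N m; "tcp_pos": TCP position; "tcp_rot": TCP orientation; "ft_force": force on the tool from outside, world axes, zero at the start; "wrist_torque": the same for the moment, N m; "finger_gap": opening from 0.0 (shut) to 1.0 (fully open).
Only numpy, scipy, OpenCV 4.12 (cv2) and the standard library are available. Lean on these libraries where they do the work, as an engineer would, in place of code of your own. Each camera call takes 0.05 s, during which the arm holds its last target.

### The job

The next board is about to be loaded into the jig: take the opening knife off the jig's bed and put it away in the wooden tool rest, blade on edge well into the slot and handle lying on the ledge, and let go of it. Then swing the jig's sprung clamp arm outward off the bed until it meets its stop, and finish while still holding it there with the fingers, because it snaps shut when let go. Leave the small dish and the paper roll beside the rest where they are.

Things in the scene. Friction and masses are not known exactly. Their poses are not given: they have to be found in the camera images.
- jig: Board jig screwed to the bench: flat aluminium bed plate 240 (x) x 200 (y) x 12 thick, origin at the centre of its underside, z up. Steel fences 8 high and 6 wide along its -y edge and its +x edge. A round steel boss at (70, 50) carries the clamp arm; a thin upright stop pin stands at (65, 87).
- clamp_arm (a joint): Angle of the clamp arm, a flat steel bar 16 wide, top 49 above the bench, turning about the upright axis at clamp_pivot. 0 = shut, as found: it points to the jig's -x. Grows clockwise seen from above, the free end moving to the jig's +y and off the bed; stop at 1.1 rad. A spring pulls it back to 0: 3.5 N at the post when shut, 8 N at the stop. No latch.
- clamp_post (a point): Centre of the top end of the upright round steel post on the free end of the clamp arm: the part to take hold of or push. Post 16 in diameter, 47 tall above the bar, its top 96 above the bench, 110 from the arm's axis. Moves with the arm.
- clamp_pivot (a point): Point on the upright turning axis of the clamp arm, on top of the pivot, 55 above the bench (a bolt head goes 6 higher). Fixed to the jig at (70, 50).
- knife: Opening knife, about 120 g: black box handle 90 (x) x 24 (y) x 30 high; from its +x end a flat steel blade on edge, 90 long, 3 thick (y), 22 high, lower edge 4 above the handle's underside. Origin: centre of the handle's underside; balance point about 20 towards +x. Starts on the jig's bed (12 above the bench), in its -y half, beside the clamp arm.
- knife_tip (a point): Middle of the front end of the blade: 135 in front (+x) of the knife's origin and 15 above the underside.
- rest: Wooden tool rest fixed to the bench: block 200 (x) x 70 (y) x 20 high, origin at the centre of its underside. From x = 20 to 80 two cheeks 32 high (to 52 above the bench) leave an upright slot along x between them. The block's top, 20 above the bench, is the slot's floor and, from x = -100 to 20, the ledge for the handle.
- slot (a point): Middle of the slot's mouth, at (50, 0, 52) in the rest's frame, axes as the rest. Slot 60 long (x), 9 wide (y), 32 deep, open at the top and at both ends, upper edges bevelled. Put away, the knife points to the rest's +x, its origin at about (-45, 0, 20) in the rest's frame, the blade right through the slot with its tip at x = 90.
- dish: bystander: small steel dish, 60 across, 18 high, beside the rest; origin under its centre
- roll: bystander: white paper roll standing on end, 52 across, 57 high, on the other side of the rest; origin under its centre
There are look-alikes about, which are no part of the job. Leave any orange look-alike of the knife alone. There is more than one size of the rest; the one meant has the size given above.

How it is judged (in metres and radians):
On the way:
1. The knife lies in the rest, its blade in the slot, let go (y of knife in the frame of rest between -0.008 and 0.008 m and y of knife_tip in the frame of rest between -0.006 and 0.006 m and z of knife in the frame of rest between 0.014 and 0.026 m and z of knife_tip in the frame of rest between 0.025 and 0.045 m and x of knife_tip in the frame of rest above 0.055 m and linear speed of knife below 0.03 m/s and contact force between the fingers and knife below 0.1 N), for 0.3 s.
At the end, for the whole second after the job is handed in: Knife let go in the rest: handle within 6 mm of the ledge's height and 8 mm of the slot's line, tip within 6 mm of that line and at least 35 mm into the slot. The fingers press on the clamp arm with more than 2 N and hold it still within 0.07 rad of its stop at 1.1 rad (all of step 1 and value of joint clamp_arm above 1.03 rad and contact force between the fingers and clamp_arm above 2 N and velocity of joint clamp_arm between -0.1 and 0.1 rad/s); the arm keeps its last pose, push and grip.
It fails at once if the dish or the paper roll beside the rest is moved by more than 30 mm (distance of any of dish, roll from where it was at the start of the episode above 0.03 m).
It also fails if it takes over 58 s, if anything falls off the work surface, if the arm or the gripper's body presses on something with over 40 N, if the wrist force passes 120 N, or if a joint passes its speed limit or range.

## Working session

There is one attempt and no reset: what is moved stays moved. The work goes in short steps, Python scripts to look and compute and a shell command to move; the robot and the scene stay as the last step left them, time stands still between calls to the robot, and variables do not carry over. Pictures are saved under pics/ and viewed, and the job is handed in when it is done.

```bash
ls; mkdir -p pics
cat > h.py <<'E'
import numpy as np, cv2
from station import ctrl
from scipy.spatial.transform import Rotation as R
def snap(name, fn):
    o=ctrl.get_obs(); im,d=ctrl.get_image(name); cv2.imwrite('pics/'+fn+'.png',im[:,:,::-1]); np.savez('pics/'+fn+'.npz',im=im,d=d,p=o['tcp_pos'],q=o['tcp_rot']); return im,d,o
def campose(name,p=None,q=None):
    c=ctrl.camera_info(name)
    K=np.array([[c['fx'],0,c['cx']],[0,c['fy'],c['cy']],[0,0,1]])
    if 'mount' in c:
        M=np.array(c['mount']); T=np.eye(4); T[:3,:3]=R.from_quat(q).as_matrix(); T[:3,3]=p; T=T@M
        return K,T[:3,:3],T[:3,3]
    return K,R.from_quat(c['orientation']).as_matrix(),np.array(c['xyz'])
def ray(name,uv,p=None,q=None):
    K,Rm,t=campose(name,p,q); uv=np.atleast_2d(uv).astype(float)
    d=np.c_[(uv[:,0]-K[0,2])/K[0,0],-(uv[:,1]-K[1,2])/K[1,1],-np.ones(len(uv))]
    return t,d@Rm.T
def onplane(name,uv,z,p=None,q=None):
    t,d=ray(name,uv,p,q); z=np.asarray(z,float); s=(z-t[2])/d[:,2]; return t+d*s[:,None]
def bydepth(name,uv,dep,p=None,q=None):
    t,d=ray(name,uv,p,q); return t+d*np.asarray(dep)[:,None]
E
python3 - <<'E'
from h import *
for n in ['top','side','wrist']:
    print(n,{k:(np.round(v,3).tolist() if not isinstance(v,(str,dict)) else v) for k,v in ctrl.camera_info(n).items()})
    snap(n,n+'0')
print(ctrl.get_obs(), ctrl.finger_overhang)
E
```

```text
pics
top {'fx': 443.476, 'fy': 443.476, 'cx': 261.662, 'cy': 190.199, 'xyz': [306.947, 33.486, 1297.8], 'orientation': [0.041, -0.028, -0.699, 0.714]}
side {'fx': 493.892, 'fy': 493.892, 'cx': 251.308, 'cy': 195.783, 'xyz': [-26.744, -1050.765, 1075.401], 'orientation': [0.416, -0.084, -0.18, 0.887]}
wrist {'fx': 318.287, 'fy': 318.287, 'cx': 259.376, 'cy': 192.458, 'mount': [[-0.0, 0.971, 0.241, 65.758], [1.0, 0.001, -0.001, -0.596], [-0.001, 0.241, -0.971, -148.554], [0.0, 0.0, 0.0, 1.0]]}
{'time_s': 0.15, 'joint_positions': array([-1.35396342,  0.46926317, -0.04860094,  1.53341281,  0.02411303,
        1.14095067, -0.08231465]), 'qd': array([ 0.0021055 , -0.00202597, -0.00179757, -0.00228006, -0.00119093,
       -0.00051549, -0.00032111]), 'joint_torque': array([ 4.97780220e-04, -5.08426595e+01, -8.06812034e-02, -2.36415839e+01,
       -6.13170303e-02,  3.56293679e-02,  1.04508028e-04]), 'tcp_pos': array([164.08395654, 654.3191589 , 235.73861507]), 'tcp_rot': array([ 1.22546802e-01,  9.92462471e-01, -7.21298496e-04, -6.29604345e-05]), 'ft_force': array([-0.0707326 , -0.02527552,  0.88980377]), 'wrist_torque': array([-0.05283507, -0.04559808,  0.03457883]), 'finger_gap': 1.003033069358778} 14.0
```

View pics/top0.png

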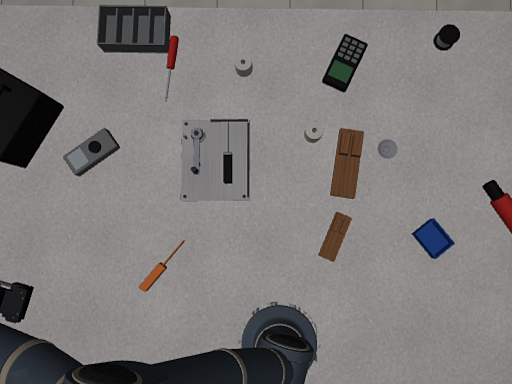

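View pics/side0.png

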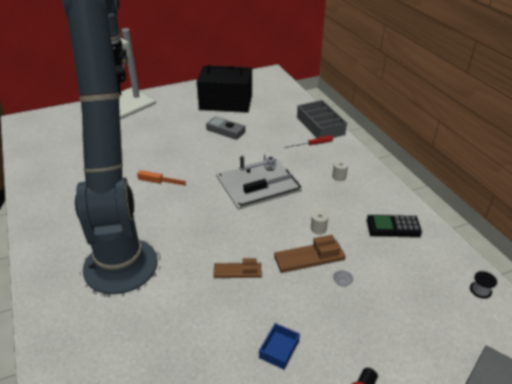

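View pics/wrist0.png

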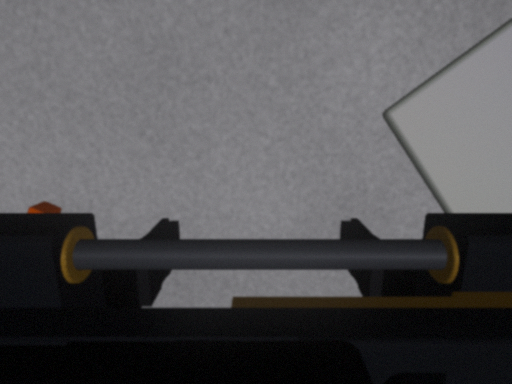

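The top view shows the jig around (215,160), with its boss at (197,133), the post at (195,170) and the knife handle at (228,168), blade pointing up. The large rest is at (347,163) with the roll at (314,133) and the dish at (388,148). The small rest at (335,237) and the orange tool are look-alikes. Next I'll measure.

Run:
```python
from h import *
D=np.load('pics/top0.npz'); im=D['im']; d=D['d']
cv2.imwrite('pics/crop_jig.png',cv2.resize(im[110:210,170:260,::-1],None,fx=6,fy=6,interpolation=cv2.INTER_CUBIC)[:600,:])
cv2.imwrite('pics/crop_rest.png',cv2.resize(im[115:215,300:400,::-1],None,fx=6,fy=6,interpolation=cv2.INTER_CUBIC)[:600,:])
v,u=np.mgrid[0:384,0:512]
P=bydepth('top',np.c_[u.ravel(),v.ravel()],d.ravel()).reshape(384,512,3)
np.save('pics/P.npy',P)
def box(m,z=None):
    m=m.astype(np.uint8); cs,_=cv2.findContours(m,cv2.RETR_EXTERNAL,cv2.CHAIN_APPROX_NONE); c=max(cs,key=cv2.contourArea)
    mm=np.zeros_like(m); cv2.drawContours(mm,[c],-1,1,-1); s=(mm>0)&(d>0); s&=m>0
    q=P[s]; r=cv2.minAreaRect(q[:,:2].astype(np.float32)); return r,np.median(q[:,2]),s.sum()
hsv=cv2.cvtColor(im,cv2.COLOR_RGB2HSV)
def win(u0,u1,v0,v1): return (u>=u0)&(u<u1)&(v>=v0)&(v<v1)
brown=(hsv[...,0]>5)&(hsv[...,0]<20)&(hsv[...,1]>90)&win(320,370,120,205)
print('rest',box(brown))
print('ledge',box(brown&(P[...,2]<32)), 'cheeks',box(brown&(P[...,2]>40)))
print('handle',box((im.max(2)<50)&win(215,240,145,190)))
print('bench z',np.median(P[win(270,300,160,200)][:,2]),'bed z',np.median(P[win(205,218,175,195)][:,2]))
print('jig',box((P[...,2]>6)&win(175,256,113,208)))
print('jig high',[ (np.median(P[m&(d>0)],0).round(1),m.sum()) for m in [(P[...,2]>80)&win(175,256,113,208),(P[...,2]>40)&win(175,256,113,150)]])
print('roll',np.median(P[(P[...,2]>50)&win(300,328,118,146)],0), 'dish',np.median(P[(P[...,2]>5)&win(375,402,136,162)],0))
```

```text
rest (((518.4800415039062, -187.69049072265625), (70.79432678222656, 199.52915954589844), 82.0549545288086), np.float64(20.413735076483476), np.int64(1630))
ledge (((518.4800415039062, -187.69049072265625), (70.79432678222656, 199.52915954589844), 82.0549545288086), np.float64(19.219575534625164), np.int64(1199)) cheeks (((565.4012451171875, -211.80262756347656), (26.74791717529297, 62.120033264160156), 82.47276306152344), np.float64(50.89210264728081), np.int64(206))
handle (((491.687255859375, 157.18313598632812), (83.46087646484375, 20.75311851501465), 1.4668323993682861), np.float64(41.20404258374981), np.int64(226))
bench z -0.577327642545356 bed z 11.54058603435908
jig (((523.04443359375, 197.9041748046875), (246.033447265625, 201.7634735107422), 2.153477191925049), np.float64(12.297746361320378), np.int64(5401))
jig high [(array([478. , 246.7,  93.3]), np.int64(60)), (array([581. , 248. ,  51.3]), np.int64(204))]
roll [602.52831929 -87.43461904  56.46668553] dish [ 562.73165174 -306.50202609   12.00048442]
```

View pics/crop_jig.png

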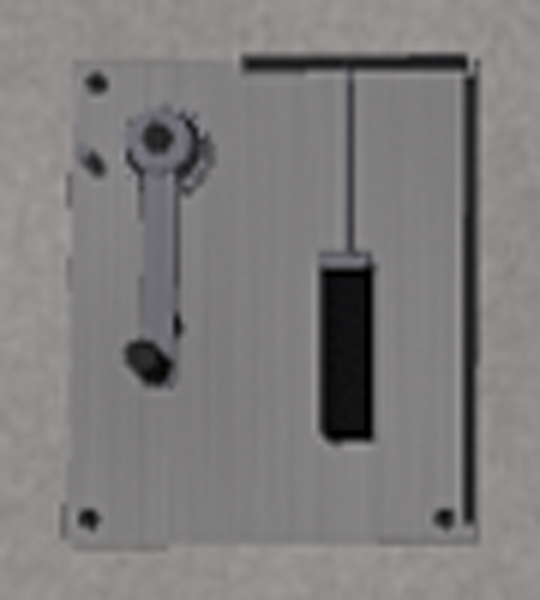

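View pics/crop_rest.png

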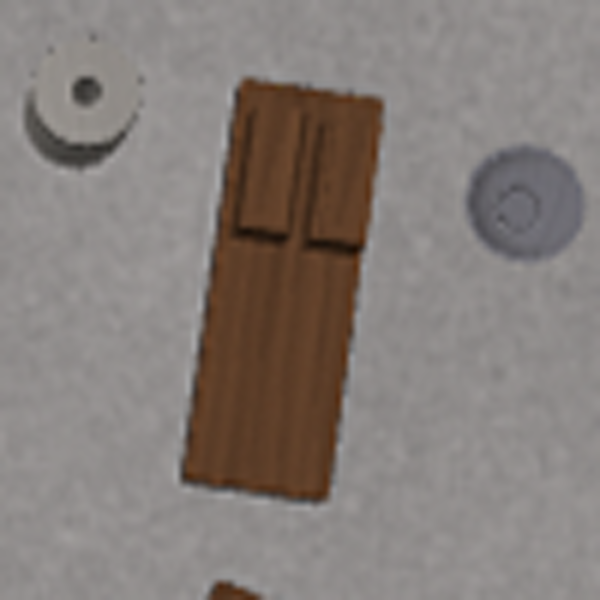

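```bash
python3 -m pendant '[[[-28,-25,0,7],[-56,-50,0,14],[-84,-75,0,21],[-112,-100,0,28],[-140,-125,0,35],[-168,-150,0,42],[-196,-175,0,49],[-224,-200,0,56],[-252,-225,0,63],[-280,-250,0,70]]]' 0.4 30
cat > rel.py <<'E'
# usage: rel.py x y z azimuth_deg  -> shift in tool axes and turn
import sys; from h import *
o=ctrl.get_obs(); Rm=R.from_quat(o['tcp_rot']).as_matrix()
x,y,z,a=map(float,sys.argv[1:5]); az=np.degrees(np.arctan2(Rm[1,0],Rm[0,0]))
print('shift',(Rm.T@(np.array([x,y,z])-o['tcp_pos'])).round(1),'turn',round(((az-a)+180)%360-180,2),'pos',o['tcp_pos'].round(1),'az',az.round(2),'q',o['joint_positions'].round(2),'gap',round(o['finger_gap'],3),'F',o['ft_force'].round(1),'t',o['time_s'])
E
python3 rel.py 500 157 220 1.5
```

```text
time_s: 0.98
tcp_pos: [375.4, 341.9, 236.1]
tcp_rot: [0.672, 0.741, -0.001, 0.0]
ft_force: [-0.1, -0.2, -0.3]
finger_gap: 0.601
shift [-196.1  106.    16.3] turn 94.09 pos [375.4 341.9 236.1] az 95.59 q [-1.08  0.2   0.3   1.94 -0.07  1.02 -0.65] gap 0.601 F [-0.1 -0.2 -0.3] t 0.9833
```

```bash
python3 -m pendant '[[[-25,13,2,7],[-50,26,4,14],[-75,40,6,21],[-100,54,8,28],[-125,68,10,35],[-150,81,12,42],[-170,92,14,49],[-185,100,16,56],[-196,106,16,63],[-196,106,16,70]]]' 
python3 rel.py 500 157 220 1.5
```

```text
time_s: 1.82
tcp_pos: [501.3, 153.9, 220.3]
tcp_rot: [0.976, 0.216, -0.0, 0.001]
ft_force: [-0.2, 0.0, -0.1]
finger_gap: 0.603
shift [ 0.2 -3.4  0.3] turn 23.45 pos [501.3 153.9 220.3] az 24.95 q [-0.89  0.27  0.62  1.94 -0.18  1.   -1.32] gap 0.603 F [-0.2  0.  -0.1] t 1.8167
```

```bash
python3 -m pendant '[[[0,0,0,7],[0,0,0,14],[0,0,0,21],[0,0,0,24],[0,0,0,24],[0,0,0,24],[0,0,0,24],[0,0,0,24],[0,0,0,24],[0,0,0,24]]]' 
python3 rel.py 500 157 220 1.5
python3 - <<'E'
from h import *
snap('wrist','w1')
E
```

```text
time_s: 2.65
tcp_pos: [501.3, 153.8, 220.3]
tcp_rot: [1.0, 0.008, 0.0, 0.001]
ft_force: [0.6, -0.2, 0.9]
finger_gap: 0.599
shift [-1.3 -3.2  0.3] turn -0.53 pos [501.3 153.8 220.3] az 0.97 q [-0.96  0.28  0.71  1.94 -0.21  1.   -1.71] gap 0.599 F [ 0.6 -0.2  0.9] t 2.65
```

View pics/w1.png

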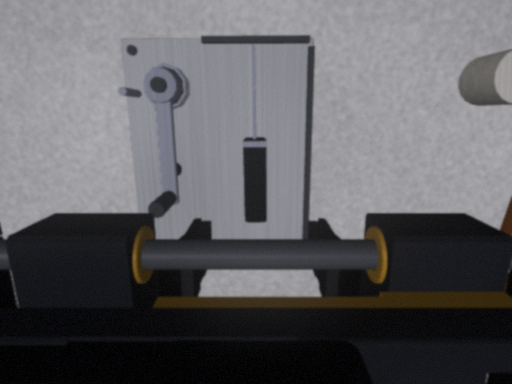

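The wrist view shows the jig squarely: knife handle at (255,180), blade from (253,138) to (253,45), post top at (160,207), boss at (160,85), pin at (125,91) and the roll at (490,78).

Run:
```python
from h import *
D=np.load('pics/w1.npz'); im,d,p,q=D['im'],D['d'],D['p'],D['q']
v,u=np.mgrid[0:384,0:512]
P=bydepth('wrist',np.c_[u.ravel(),v.ravel()],d.ravel(),p,q).reshape(384,512,3)
def win(u0,u1,v0,v1): return (u>=u0)&(u<u1)&(v>=v0)&(v<v1)&(d>0)
def st(n,m,fit=True):
    Q=P[m]; r=cv2.minAreaRect(Q[:,:2].astype(np.float32)); print(n,m.sum(),'med',np.median(Q,0).round(1),'rect',np.round(r[0],1),np.round(r[1],1),round(r[2],2),'x',Q[:,0].min().round(1),Q[:,0].max().round(1))
st('handle',win(235,280,130,215)&(P[...,2]>36)&(P[...,2]<48)&(u>240)&(u<272))
st('blade',win(245,265,45,136)&(P[...,2]>28))
st('post',win(140,185,190,212)&(P[...,2]>88))
st('bolt',win(140,185,70,100)&(P[...,2]>55))
st('armbar',win(140,185,105,190)&(P[...,2]>44)&(P[...,2]<56))
st('pin',win(112,135,80,105)&(P[...,2]>20))
print('pin z',P[win(112,135,80,105)][:,2].max())
st('jig',win(100,320,30,230)&(P[...,2]>6)&(P[...,2]<25))
st('fence y',win(295,320,50,200)&(P[...,2]>16)&(P[...,2]<25))
```

```text
handle 1765 med [503.9 158.1  42.3] rect [505.3 158.4] [89.3 24. ] 1.23 x 460.8 550.0
blade 281 med [588.9 160.6  38.4] rect [587.6 160.6] [85.4  3. ] 1.1 x 544.9 630.2
post 187 med [484.  244.6  95.7] rect [483.7 245.3] [15.5  9.9] 82.83 x 477.9 488.8
bolt 698 med [591.  247.6  56.1] rect [591.  248.3] [25.9 30.6] 0.99 x 578.0 604.0
armbar 1413 med [533.3 246.3  49.3] rect [530.9 247.1] [84.  16.4] 1.31 x 489.0 573.0
pin 134 med [584.9 282.8  50. ] rect [584.9 284.9] [7.7 8.6] 8.62 x 581.2 589.0
pin z 54.37023296728762
jig 28706 med [554.4 190.5  12.5] rect [537.  197.6] [210.7 200.6] 1.21 x 431.0 644.2
fence y 927 med [558.5 101.1  20.2] rect [551.6 100.8] [157.8   6.4] 1.21 x 472.7 630.4
```

Run:
```python
from h import *
D=np.load('pics/w1.npz'); p,q=D['p'],D['q']
print('top handle rear/front/tip',onplane('top',[[228,183.3],[228,152.3],[228,121.5]],[42,42,38]).round(1).tolist())
print('wrist handle rear/front/tip',onplane('wrist',[[256,221],[255,138],[253,45]],[42,42,38],p,q).round(1).tolist())
print('top jig edge, rear', onplane('top',[[200,120],[200,201]],[12,12]).round(1).tolist(),'wrist edge',onplane('wrist',[[170,39]],[12],p,q).round(1).tolist())
print('top post, bolt',onplane('top',[[194,168.5],[196.3,133]],[96,61]).round(1).tolist())
print('wrist post,bolt',onplane('wrist',[[158,209],[158,85]],[96,61],p,q).round(1).tolist())
im=cv2.cvtColor(D['im'],cv2.COLOR_RGB2BGR)
cv2.imwrite('pics/w1c.png',cv2.resize(im[30:230,100:320],None,fx=3,fy=3,interpolation=cv2.INTER_CUBIC)[:600])
```

```text
top handle rear/front/tip [[448.1, 154.3, 42.0], [537.7, 156.9, 42.0], [629.0, 159.9, 38.0]]
wrist handle rear/front/tip [[453.5, 156.1, 42.0], [542.2, 158.4, 42.0], [630.2, 161.5, 38.0]]
top jig edge, rear [[638.8, 245.9, 12.0], [398.0, 237.3, 12.0]] wrist edge [[639.5, 247.7, 12.0]]
top post, bolt [[481.0, 243.7, 96.0], [588.2, 247.0, 61.0]]
wrist post,bolt [[482.0, 243.7, 96.0], [590.2, 248.0, 61.0]]
```

View pics/w1c.png

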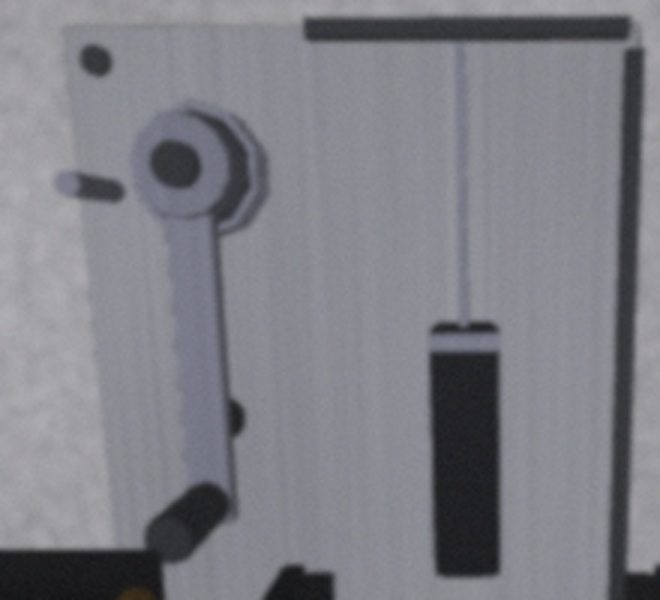

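```bash
python3 rel.py 534 157.8 80 1.3
```

```text
shift [ 32.7  -3.8 140.3] turn -0.34 pos [501.3 153.8 220.3] az 0.96 q [-0.96  0.28  0.71  1.94 -0.21  1.   -1.71] gap 0.598 F [-0.3  0.8 -0.3] t 2.7
```

```bash
python3 -m pendant '[[[15,-2,0,0],[33,-4,15,0],[33,-4,40,0],[33,-4,65,0],[33,-4,90,0],[33,-4,110,0],[33,-4,125,0],[33,-4,135,0],[33,-4,140,0],[33,-4,140,0]]]' 
python3 rel.py 534 157.8 30 1.3
python3 - <<'E'
from h import *
snap('wrist','w2')
E
```

```text
time_s: 3.53
tcp_pos: [533.9, 157.9, 79.6]
tcp_rot: [1.0, 0.008, -0.001, 0.002]
ft_force: [-0.3, -0.6, -0.3]
finger_gap: 0.598
shift [ 0.1 -0.1 49.6] turn -0.34 pos [533.9 157.9  79.6] az 0.96 q [-0.81  0.53  0.59  1.98 -0.42  0.75 -1.53] gap 0.598 F [-0.3 -0.6 -0.3] t 3.5333
```

View pics/w2.png

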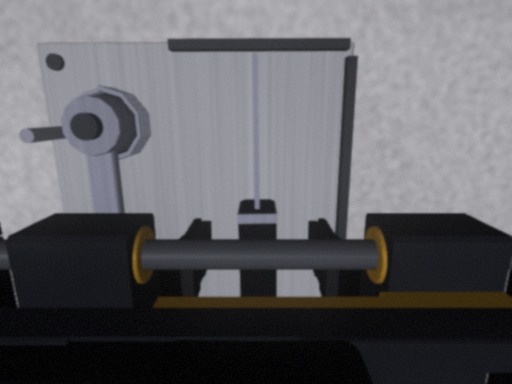

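The handle front at (257,213) sits centred between the fingers (edges near u=208 and 310). Next I'll descend and grip.

```bash
python3 -m pendant '[[[0,0,6,0],[0,0,12,0],[0,0,18,0],[0,0,24,0],[0,0,30,0],[0,0,36,0],[0,0,41,0],[0,0,46,0],[0,0,49,0],[0,0,49,0]]]' 
python3 rel.py 534 157.8 30 1.3
```

```text
time_s: 4.42
tcp_pos: [534.1, 157.7, 30.7]
tcp_rot: [1.0, 0.008, -0.0, 0.002]
ft_force: [0.1, -0.8, 0.8]
finger_gap: 0.599
shift [-0.1 -0.1  0.7] turn -0.35 pos [534.1 157.7  30.7] az 0.95 q [-0.76  0.6   0.53  2.01 -0.48  0.66 -1.48] gap 0.599 F [ 0.1 -0.8  0.8] t 4.4167
```

```bash
python3 -m pendant '[[[0,0,0,0],[0,0,0,0],[0,0,0,0],[0,0,0,0],[0,0,0,0],[0,0,0,0],[0,0,0,0],[0,0,0,0],[0,0,0,0],[0,0,0,0]]]' 0.9 40
python3 rel.py 534 157.8 30 1.3
```

```text
time_s: 5.25
tcp_pos: [534.3, 157.9, 30.9]
tcp_rot: [1.0, 0.008, -0.0, 0.001]
ft_force: [0.2, 0.2, 2.6]
finger_gap: 0.269
shift [-0.3  0.1  0.9] turn -0.34 pos [534.3 157.9  30.9] az 0.96 q [-0.76  0.6   0.53  2.01 -0.48  0.66 -1.48] gap 0.269 F [0.2 0.2 2.6] t 5.25
```

```bash
python3 -m pendant '[[[0,0,-5,0],[0,0,-12,0],[0,0,-22,0],[0,0,-35,0],[0,0,-50,0],[0,0,-70,0],[0,0,-90,0],[0,0,-105,0],[0,0,-115,0],[0,0,-120,0]]]'
python3 rel.py 534 157.8 30 1.3;  python3 - <<'E'
from h import *
snap('wrist','w3');snap('side','s3')
E
```

```text
time_s: 6.08
tcp_pos: [535.1, 158.3, 153.1]
tcp_rot: [1.0, 0.008, 0.001, 0.001]
ft_force: [0.9, 0.0, -1.2]
finger_gap: 0.27
shift [ -1.4   0.4 123.1] turn -0.35 pos [535.1 158.3 153.1] az 0.95 q [-0.87  0.42  0.66  1.93 -0.33  0.89 -1.6 ] gap 0.27 F [ 0.9  0.  -1.2] t 6.0833
```

View pics/w3.png

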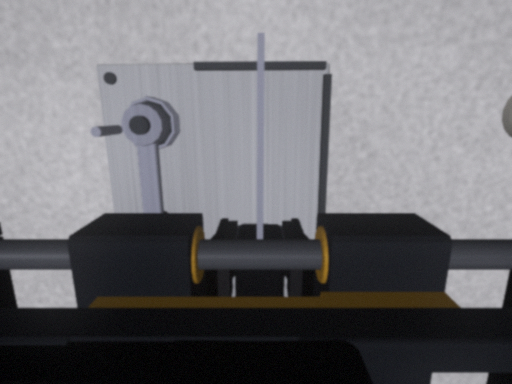

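View pics/s3.png

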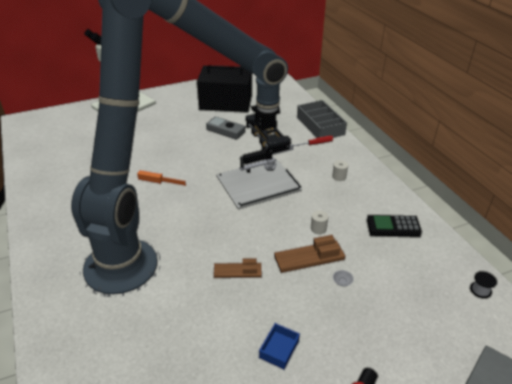

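Knife is held; the blade runs nearly straight up the wrist image from (260,240) to (261,35). Checking the blade's line and pitch in the tool frame.

```bash
cat > blade.py <<'E'
import sys; from h import *
D=np.load('pics/'+sys.argv[1]+'.npz'); im,d,p,q=D['im'],D['d'],D['p'],D['q']
v0=int(sys.argv[2]) if len(sys.argv)>2 else 30
Rm=R.from_quat(q).as_matrix()
rows=[]
for v in range(v0,220):
    us=[u for u in range(235,290) if 0<d[v,u]<250]
    if len(us)<2 or len(us)>15: continue
    dep=np.median(d[v,us]); P=bydepth('wrist',[[np.mean(us),v]],[dep],p,q)
    rows.append(np.r_[v,((P-p)@Rm)[0],len(us)])
A=np.array(rows); print(A[::12].round(1)); print('tip row',A[0].round(1),'y fit',np.polyfit(A[:,1],A[:,2],1).round(4),'z fit',np.polyfit(A[:,1],A[:,3],1).round(4))
E
python3 blade.py w3
```

```text
[[ 33.   96.6   0.8  -7.6   8. ]
 [ 45.   92.1   0.6  -7.3   7. ]
 [ 57.   87.6   0.8  -7.3   8. ]
 [ 69.   82.9   0.8  -7.4   8. ]
 [ 81.   78.1   0.6  -7.7   7. ]
 [ 93.   73.3   0.6  -7.4   7. ]
 [105.   68.4   0.6  -7.9   7. ]
 [117.   63.4   0.6  -8.1   7. ]
 [129.   58.3   0.6  -7.5   7. ]
 [141.   53.2   0.6  -7.7   7. ]
 [153.   47.9   0.6  -7.9   7. ]
 [165.   42.5   0.6  -7.3   7. ]
 [177.   37.    0.6  -7.2   7. ]
 [189.   31.4   0.6  -7.2   7. ]
 [201.   25.9   0.6  -7.5   7. ]
 [213.   19.9   0.3  -7.1   6. ]]
tip row [33.  96.6  0.8 -7.6  8. ] y fit [0.0036 0.3927] z fit [-2.3000e-03 -7.3802e+00]
```

```bash
python3 rel.py 506.5 -150.7 150 -7.95
```

```text
shift [-33.4 308.6   2.4] turn 8.92 pos [534.6 158.4 151.9] az 0.97 q [-0.87  0.43  0.66  1.93 -0.33  0.89 -1.6 ] gap 0.269 F [ 0.2  0.2 -0.6] t 6.1833
```

```bash
python3 -m pendant '[[[-3,20,0,1],[-6,55,0,2],[-10,90,0,3],[-14,125,0,4],[-18,165,0,5],[-22,205,0,6],[-26,240,0,7],[-30,270,0,8],[-33,295,2,9],[-33,309,2,9]]]'
python3 -m pendant '[[[0,0,0,0],[0,0,0,0],[0,0,0,0],[0,0,0,0],[0,0,0,0],[0,0,0,0],[0,0,0,0],[0,0,0,0],[0,0,0,0],[0,0,0,0]]]'
python3 rel.py 506.5 -150.7 150 -7.95;  python3 - <<'E'
from h import *
snap('wrist','w4')
E
python3 blade.py w4
```

```text
time_s: 7.02
tcp_pos: [504.2, -155.5, 149.6]
tcp_rot: [0.997, -0.073, -0.001, 0.002]
ft_force: [0.5, -1.1, -2.2]
finger_gap: 0.272
time_s: 7.85
tcp_pos: [504.3, -155.3, 149.6]
tcp_rot: [0.997, -0.073, -0.001, 0.002]
ft_force: [-0.8, 0.4, -1.3]
finger_gap: 0.271
shift [ 1.5 -4.9 -0.4] turn -0.45 pos [ 504.3 -155.3  149.6] az -8.4 q [-0.37  0.4   0.75  2.01 -0.35  0.87 -1.14] gap 0.271 F [-0.8  0.4 -1.3] t 7.85
[[ 33.   96.6   0.8  -7.7   8. ]
 [ 45.   92.1   0.8  -7.7   8. ]
 [ 57.   87.5   0.8  -8.    8. ]
 [152.   48.4   0.6  -7.3   7. ]
 [164.   43.1   0.6  -7.9   7. ]
 [176.   37.5   0.7  -7.3   7. ]
 [188.   32.1   0.7  -8.    7. ]
 [200.   26.4   0.4  -7.5   6. ]
 [212.   20.6   0.4  -7.6   6. ]]
tip row [33.  96.6  0.8 -7.7  8. ] y fit [0.0049 0.4235] z fit [-1.9000e-03 -7.4918e+00]
```

View pics/w4.png

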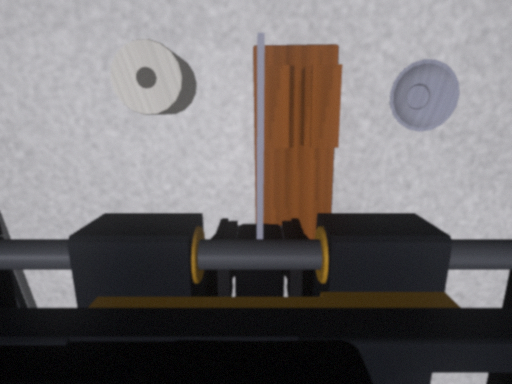

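Run:
```python
from h import *
D=np.load('pics/w4.npz'); im,d=D['im'],D['d']
cv2.imwrite('pics/w4c.png',cv2.resize(im[35:160,240:360,::-1],None,fx=5,fy=4.8,interpolation=cv2.INTER_CUBIC)[:600])
for v in (80,100,120,140): print(v,[int(x) for x in d[v,252:345]])
```

```text
80 [282, 281, 263, 263, 263, 134, 133, 133, 132, 133, 134, 133, 233, 232, 231, 232, 233, 232, 230, 232, 232, 231, 230, 232, 231, 232, 232, 232, 232, 231, 233, 232, 232, 232, 233, 233, 232, 234, 235, 236, 235, 236, 262, 263, 263, 262, 262, 263, 262, 261, 256, 250, 246, 238, 238, 236, 236, 234, 233, 233, 233, 0, 232, 233, 232, 232, 233, 232, 233, 232, 233, 232, 232, 232, 234, 233, 233, 232, 232, 233, 232, 232, 234, 231, 232, 233, 234, 232, 233, 233, 280, 281, 281]
100 [285, 285, 269, 266, 266, 134, 134, 135, 134, 135, 134, 135, 236, 237, 234, 235, 236, 235, 235, 236, 236, 235, 236, 235, 237, 236, 236, 236, 235, 236, 236, 236, 235, 236, 235, 235, 236, 236, 238, 238, 239, 240, 267, 266, 266, 267, 267, 267, 267, 262, 257, 251, 245, 241, 240, 238, 238, 238, 237, 236, 235, 236, 237, 236, 235, 236, 236, 235, 234, 237, 236, 235, 236, 235, 236, 235, 236, 235, 237, 237, 237, 236, 236, 236, 236, 235, 236, 235, 235, 286, 286, 285, 287]
120 [289, 290, 272, 271, 269, 137, 137, 137, 138, 136, 137, 137, 239, 239, 238, 239, 239, 240, 240, 240, 240, 240, 239, 240, 239, 240, 239, 239, 239, 240, 238, 238, 238, 239, 239, 240, 239, 240, 241, 243, 242, 244, 271, 271, 271, 270, 271, 270, 270, 266, 259, 252, 246, 243, 243, 242, 241, 241, 240, 239, 238, 239, 240, 238, 240, 240, 240, 238, 241, 239, 239, 238, 239, 239, 240, 239, 240, 239, 239, 239, 238, 239, 239, 238, 239, 238, 239, 239, 290, 292, 291, 290, 291]
140 [294, 294, 294, 276, 274, 139, 138, 140, 138, 138, 138, 140, 243, 242, 242, 242, 245, 242, 242, 243, 243, 241, 243, 244, 242, 244, 242, 243, 243, 242, 243, 242, 243, 242, 243, 243, 242, 244, 245, 246, 248, 248, 274, 275, 273, 275, 275, 275, 274, 266, 259, 254, 248, 245, 247, 245, 245, 244, 245, 244, 243, 243, 243, 242, 244, 242, 242, 244, 244, 242, 243, 242, 242, 242, 243, 243, 243, 242, 243, 244, 243, 244, 243, 241, 244, 243, 244, 294, 294, 294, 294, 294, 295]
```

View pics/w4c.png

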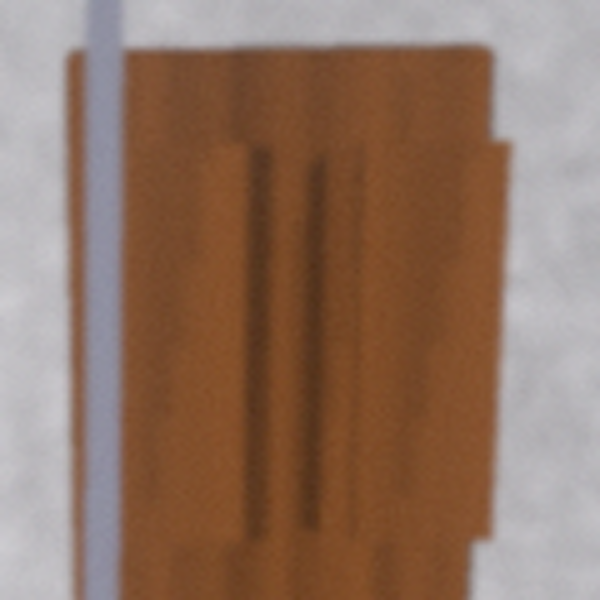

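```bash
cat > slot.py <<'E'
import sys; from h import *
D=np.load('pics/'+sys.argv[1]+'.npz'); im,d,p,q=D['im'],D['d'],D['p'],D['q']
v0,v1,u0,u1=map(int,sys.argv[2:6])
Rm=R.from_quat(q).as_matrix(); L=[];Rt=[]; O=[]
for v in range(v0,v1):
    r=d[v,u0:u1].astype(float); pl=np.median(r[r>0])
    deep=np.where(r>pl+18)[0]
    if len(deep)<3: continue
    a=deep[0]; b=deep[-1]
    while r[b]>pl+6: b+=1
    # left lip between a-1 and a ; right lip between b-1 and b (linear)
    uL=u0+a-0.5; f=(r[b-1]-(pl+5))/max(r[b-1]-r[b],1e-6); uR=u0+b-1+np.clip(f,0,1)
    for lst,u in ((L,uL),(Rt,uR)):
        P=bydepth('wrist',[[u,v]],[pl+5],p,q); lst.append(((P-p)@Rm)[0])
L=np.array(L);Rt=np.array(Rt); C=(L+Rt)/2
fL=np.polyfit(L[:,0],L[:,1],1);fR=np.polyfit(Rt[:,0],Rt[:,1],1);fC=np.polyfit(C[:,0],C[:,1],1)
print(len(L),'x range',C[:,0].min().round(1),C[:,0].max().round(1),'z',np.median(C[:,2]).round(1),'width',np.median(Rt[:,1]-L[:,1]).round(2))
for n,f in (('L',fL),('R',fR),('C',fC)): print(n,'slope deg',np.degrees(f[0]).round(2),'y at x=60',np.polyval(f,60).round(2))
E
python3 slot.py w4 66 142 275 330
python3 - <<'E'
from h import *
# x extents of cheeks: top faces at z=52 ; look along column u=325
D=np.load('pics/w4.npz'); d,p,q=D['d'],D['p'],D['q']; Rm=R.from_quat(q).as_matrix()
print([int(x) for x in d[55:75,325]],[int(x) for x in d[140:155,325]])
for v in (64.5,147): print(v,(((onplane('wrist',[[325,v]],[52],p,q)-p)@Rm)[0]).round(1))
for v in (45,): print('front edge z20',(((onplane('wrist',[[300,v]],[20],p,q)-p)@Rm)[0]).round(1))
E
```

```text
76 x range 44.1 99.2 z 103.1 width 8.5
L slope deg -0.75 y at x=60 26.54
R slope deg -0.61 y at x=60 34.77
C slope deg -0.68 y at x=60 30.66
[259, 259, 259, 260, 259, 260, 259, 258, 259, 260, 229, 230, 229, 230, 231, 229, 231, 232, 231, 232] [242, 244, 242, 243, 244, 243, 244, 243, 277, 277, 277, 278, 276, 277, 279]
64.5 [99.4 47.8 97.6]
147 [40.  50.7 97.7]
front edge z20 [118.7  33.  129.6]
```

```bash
python3 -m pendant '[[[1,5,0,0],[2,12,0,0],[2,20,2,0],[2,27,8,-0.5],[2,31,18,-0.8],[2,31,30,-0.8],[2,31,45,-0.8],[2,31,60,-0.8],[2,31,70,-0.8],[2,31,74,-0.8]]]'
python3 rel.py 506.5 -150.7 74 -7.5;  python3 - <<'E'
from h import *
im,d,o=snap('wrist','w5')
cv2.imwrite('pics/w5c.png',cv2.resize(im[20:220,160:360,::-1],None,fx=3,fy=3,interpolation=cv2.INTER_CUBIC))
E
python3 blade.py w5
```

```text
time_s: 8.73
tcp_pos: [500.2, -186.1, 73.4]
tcp_rot: [0.998, -0.066, -0.003, 0.001]
ft_force: [0.6, 0.4, -1.6]
finger_gap: 0.273
shift [  1.5 -35.9  -0.7] turn -0.11 pos [ 500.2 -186.1   73.4] az -7.61 q [-0.23  0.52  0.66  2.04 -0.47  0.73 -0.98] gap 0.273 F [ 0.6  0.4 -1.6] t 8.7333
[]Traceback (most recent call last):
  File "blade.py", line 11, in <module>
    A=np.array(rows); print(A[::12].round(1)); print('tip row',A[0].round(1),'y fit',np.polyfit(A[:,1],A[:,2],1).round(4),'z fit',np.polyfit(A[:,1],A[:,3],1).round(4))
                                                               ~^^^
IndexError: index 0 is out of bounds for axis 0 with size 0
```

View pics/w5c.png

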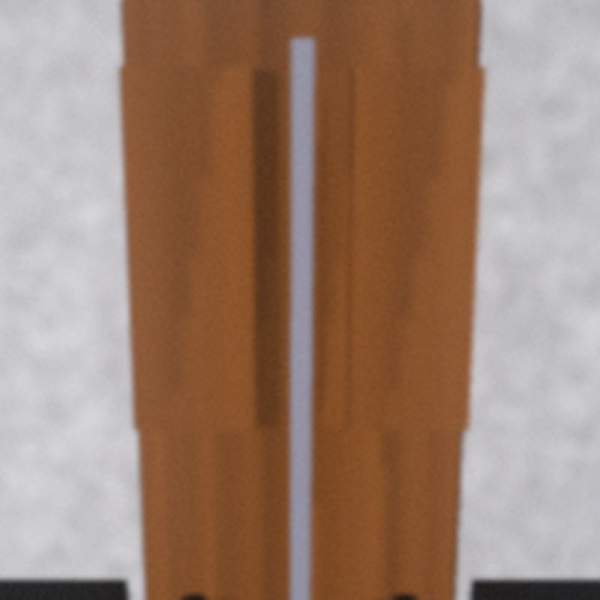

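The blade (crop u≈302) is centred between the bevel edges (252 and 352) and parallel to them. Next I'll lower it into the slot.

```bash
python3 -m pendant '[[[0,0,4,0],[0,0,8,0],[0,0,12,0],[0,0,16,0],[0,0,20,0],[0,0,24,0],[0,0,27,0],[0,0,30,0],[0,0,32,0],[0,0,32,0]]]'
python3 rel.py 500.2 -186.1 38.8 -7.6;  python3 - <<'E'
from h import *
im,d,o=snap('wrist','w6')
cv2.imwrite('pics/w6c.png',cv2.resize(im[20:220,160:360,::-1],None,fx=3,fy=3,interpolation=cv2.INTER_CUBIC))
E
```

```text
time_s: 9.62
tcp_pos: [500.0, -186.2, 41.3]
tcp_rot: [0.998, -0.066, -0.003, 0.001]
ft_force: [-0.9, 1.0, -0.8]
finger_gap: 0.275
shift [ 0.2 -0.1  2.5] turn -0.01 pos [ 500.  -186.2   41.3] az -7.61 q [-0.19  0.57  0.61  2.06 -0.52  0.67 -0.94] gap 0.275 F [-0.9  1.  -0.8] t 9.6167
```

View pics/w6c.png

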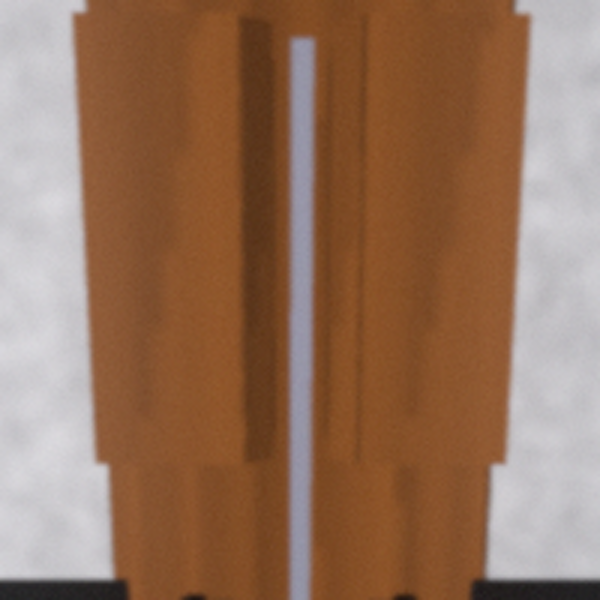

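```bash
python3 -m pendant '[[[0,0,0.5,0],[0,0,1,0],[0,0,1.5,0],[0,0,2,0],[0,0,2,0],[0,0,2,0],[0,0,2,0],[0,0,2,0],[0,0,2,0],[0,0,2,0]]]'
python3 rel.py 500.2 -186.1 38.8 -7.6
```

```text
time_s: 10.5
tcp_pos: [500.1, -186.3, 39.5]
tcp_rot: [0.998, -0.066, -0.003, 0.001]
ft_force: [-0.8, -1.6, -1.5]
finger_gap: 0.268
shift [ 0.1 -0.2  0.7] turn -0.02 pos [ 500.1 -186.3   39.5] az -7.62 q [-0.19  0.58  0.61  2.06 -0.52  0.67 -0.94] gap 0.268 F [-0.8 -1.6 -1.5] t 10.5
```

```bash
python3 -m pendant '[[[0,0,0.5,0],[0,0,1,0],[0,0,1,0],[0,0,1,0],[0,0,1,0],[0,0,1,0],[0,0,1,0],[0,0,1,0],[0,0,1,0],[0,0,1,0]]]'
python3 rel.py 500.2 -186.1 38.8 -7.6
```

```text
time_s: 11.33
tcp_pos: [500.2, -186.3, 38.9]
tcp_rot: [0.998, -0.066, -0.002, 0.001]
ft_force: [-1.2, 1.2, 4.7]
finger_gap: 0.269
shift [-0.  -0.2  0.1] turn -0.02 pos [ 500.2 -186.3   38.9] az -7.62 q [-0.19  0.58  0.61  2.06 -0.52  0.67 -0.93] gap 0.269 F [-1.2  1.2  4.7] t 11.3333
```

```bash
python3 -m pendant '[[[0,0,0,0],[0,0,0,0],[0,0,0,0],[0,0,0,0],[0,0,0,0],[0,0,0,0],[0,0,0,0],[0,0,0,0],[0,0,0,0],[0,0,0,0]]]' 0.45
python3 rel.py 500.2 -186.1 38.8 -7.6
python3 - <<'E'
from h import *
im,d,o=snap('wrist','w7')
E
```

```text
time_s: 12.17
tcp_pos: [500.2, -186.3, 38.9]
tcp_rot: [0.998, -0.066, -0.002, 0.001]
ft_force: [-0.8, 0.1, -0.6]
finger_gap: 0.545
shift [-0.  -0.2  0.1] turn -0.02 pos [ 500.2 -186.3   38.9] az -7.62 q [-0.19  0.58  0.61  2.06 -0.52  0.67 -0.93] gap 0.545 F [-0.8  0.1 -0.6] t 12.1667
```

View pics/w7.png

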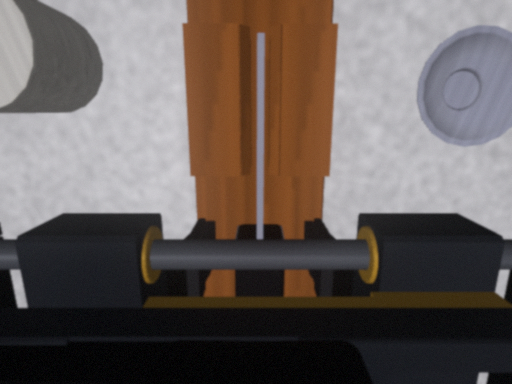

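Contact was felt at 4.7 N and the fingers opened. The blade at (260,35–240) lies in the slot, with the handle clear of both fingers. I'll lift off and check.

```bash
python3 -m pendant '[[[0,0,-4,0],[0,0,-10,0],[0,0,-18,0],[0,0,-28,0],[0,0,-42,0],[0,0,-60,0],[-10,0,-80,0],[-20,0,-105,0],[-30,0,-125,0],[-40,0,-140,0]]]'
python3 - <<'E'
from h import *
im,d,o=snap('wrist','w8'); print(o['tcp_pos'],o['ft_force'],o['time_s'])
v,u=np.mgrid[0:384,0:512]; p,q=o['tcp_pos'],o['tcp_rot']
P=bydepth('wrist',np.c_[u.ravel(),v.ravel()],d.ravel(),p,q).reshape(384,512,3)
np.save('pics/P8.npy',P)
E
python3 rel.py 481 244.5 160 90
```

```text
time_s: 13.05
tcp_pos: [461.4, -181.3, 181.6]
tcp_rot: [0.998, -0.067, -0.001, 0.001]
ft_force: [-0.1, -0.3, -0.1]
finger_gap: 0.549
[ 461.37110367 -181.28816826  181.58210023] [-0.12053726 -0.30065098 -0.13750239] 13.05
shift [ -37.2 -425.2   22.8] turn -97.74 pos [ 460.5 -181.8  183.3] az -7.74 q [-0.38  0.29  0.81  2.05 -0.27  0.91 -1.13] gap 0.555 F [-1.8  0.1  0.2] t 13.1
```

View pics/w8.png

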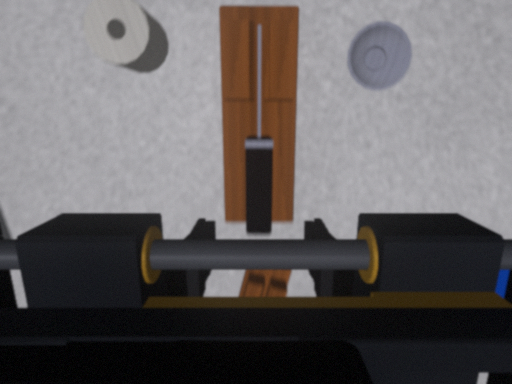

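The handle (258,185) lies along the rest with the blade (260,25–137) between the cheeks. I'll put numbers on that.

Run:
```python
from h import *
P=np.load('pics/P8.npy'); D=np.load('pics/w8.npz'); im=D['im']; d=D['d']; Rm=R.from_quat(D['q']).as_matrix(); p=D['p']
hsv=cv2.cvtColor(im,cv2.COLOR_RGB2HSV); T=(P-p)@Rm
for v in (30,50,70,90,120,150,175,200):
    brown=[u for u in range(210,310) if hsv[v,u,1]>110 and hsv[v,u,0]<20]
    mid=[u for u in range(240,280) if hsv[v,u,1]<80 ]
    print(v,'rest',brown[0],brown[-1],'c',(brown[0]+brown[-1])/2,'knife',mid[0],mid[-1],'c',np.mean(mid),'z top',np.median(P[v,mid,2]).round(1), 'tool xy', T[v,int(np.mean(mid)),:2].round(1))
t=onplane('wrist',[[260,24],[259,137.5],[258,232],[260,7],[258,100]],[46,50,50,20,52],D['p'],D['q'])
print('x in tool: tip,handle front,rear,rest front edge,cheek rear',((t-p)@Rm)[:,:2].round(1).tolist())
```

```text
30 rest 221 296 c 258.5 knife 257 261 c 259.0 z top 45.1 tool xy [ 1.313e+02 -1.000e-01]
50 rest 221 296 c 258.5 knife 257 261 c 259.0 z top 47.1 tool xy [ 1.158e+02 -1.000e-01]
70 rest 222 295 c 258.5 knife 257 261 c 259.0 z top 46.1 tool xy [ 1.004e+02 -1.000e-01]
90 rest 223 295 c 259.0 knife 257 260 c 258.5 z top 46.5 tool xy [84.4 -1. ]
120 rest 223 294 c 258.5 knife 257 260 c 258.5 z top 46.5 tool xy [59.5 -1. ]
150 rest 224 293 c 258.5 knife 246 271 c 258.5 z top 50.6 tool xy [34. -1.]
175 rest 225 292 c 258.5 knife 247 270 c 258.5 z top 50.1 tool xy [11.8 -1. ]
200 rest 225 292 c 258.5 knife 247 270 c 258.5 z top 50.3 tool xy [-11.5  -1.1]
x in tool: tip,handle front,rear,rest front edge,cheek rear [[135.6, 0.7], [44.8, -0.1], [-42.6, -1.1], [155.6, 0.7], [76.0, -0.9]]
```

Knife verified: centred, level (handle top 50, blade top about 46), tip near rest x≈80. Now over to the clamp post.

```bash
python3 rel.py 515.6 224.5 170 150
```

```text
shift [-2.000e-01 -4.101e+02  1.280e+01] turn -157.74 pos [ 460.5 -181.8  183.3] az -7.74 q [-0.38  0.29  0.81  2.05 -0.27  0.91 -1.13] gap 0.555 F [-1.8  0.1  0.2] t 13.1
```

```bash
python3 -m pendant '[[[0,-15,0,-7],[0,-40,0,-14],[0,-70,0,-21],[0,-105,0,-28],[0,-140,0,-35],[0,-175,0,-42],[0,-210,0,-49],[0,-245,0,-56],[0,-280,0,-63],[0,-310,0,-70]]]'
python3 rel.py 515.6 224.5 170 150
```

```text
time_s: 13.93
tcp_pos: [502.4, 128.0, 183.5]
tcp_rot: [0.854, 0.52, 0.0, 0.0]
ft_force: [0.7, 0.2, -0.9]
finger_gap: 0.548
shift [ 91.8 -32.5  13.5] turn -87.31 pos [502.4 128.  183.5] az 62.69 q [-0.69  0.28  0.43  1.98 -0.15  0.91 -0.66] gap 0.548 F [ 0.7  0.2 -0.9] t 13.9333
```

```bash
python3 -m pendant '[[[20,-8,2,-7],[45,-16,4,-14],[70,-24,7,-21],[85,-30,10,-28],[92,-32,13,-35],[92,-32,13,-42],[92,-32,13,-49],[92,-32,13,-56],[92,-32,13,-63],[92,-32,13,-70]]]' 0.4
python3 -m pendant '[[[0,0,0,-7],[0,0,0,-14],[0,0,0,-17],[0,0,0,-17],[0,0,0,-17],[0,0,0,-17],[0,0,0,-17],[0,0,0,-17],[0,0,0,-17],[0,0,0,-17]]]'
python3 rel.py 481 244.5 110 150
python3 - <<'E'
from h import *
im,d,o=snap('wrist','w9')
v,u=np.mgrid[0:384,0:512]; p,q=o['tcp_pos'],o['tcp_rot']
P=bydepth('wrist',np.c_[u.ravel(),v.ravel()],d.ravel(),p,q).reshape(384,512,3)
m=(P[...,2]>91)&(P[...,2]<100)&(v<210)&(d>0)
Q=P[m]; print(m.sum(),Q.mean(0).round(1),cv2.minEnclosingCircle(Q[:,:2].astype(np.float32)), np.c_[u[m],v[m]].mean(0))
E
```

```text
time_s: 14.77
tcp_pos: [516.4, 224.3, 170.9]
tcp_rot: [0.399, 0.917, 0.0, 0.001]
ft_force: [-0.2, 0.2, 0.1]
finger_gap: 0.601
time_s: 15.6
tcp_pos: [516.4, 224.3, 170.9]
tcp_rot: [0.259, 0.966, -0.0, 0.001]
ft_force: [0.7, -0.3, 0.0]
finger_gap: 0.597
shift [40.8 -0.2 60.8] turn 0.0 pos [516.4 224.3 170.9] az 150.0 q [-0.54  0.35  0.07  1.88 -0.03  0.91  0.59] gap 0.597 F [ 0.7 -0.3  0. ] t 15.6
386 [480.6 246.4  95.8] ((480.9298095703125, 246.20321655273438), 7.897891044616699) [261.66839378 148.11398964]
```

View pics/w9.png

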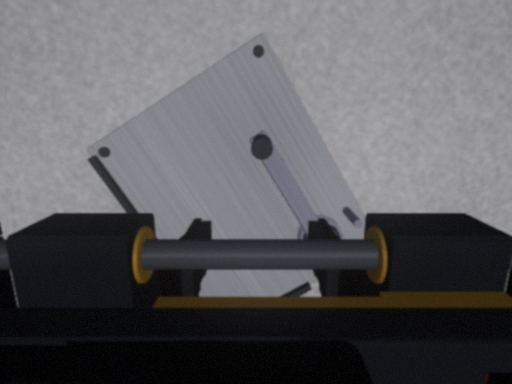

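The post top is at (261,148), world (480.8, 246.3, 96). I'll move over it and descend around it.

```bash
python3 -m pendant '[[[15,0,0,0],[35,1,0,0],[42,1,3,0],[42,1,10,0],[42,1,22,0],[42,1,36,0],[42,1,52,0],[42,1,68,0],[42,1,84,0],[42,1,95,0]]]'
python3 rel.py 480.8 246.3 76 150
```

```text
time_s: 16.48
tcp_pos: [480.8, 244.9, 73.9]
tcp_rot: [0.259, 0.966, -0.001, 0.0]
ft_force: [0.4, 0.1, -0.1]
finger_gap: 0.598
shift [ 0.7  1.2 -2.1] turn -0.05 pos [480.8 244.9  73.9] az 149.95 q [-0.59  0.45  0.05  2.01 -0.03  0.69  0.52] gap 0.598 F [ 0.4  0.1 -0.1] t 16.4833
```

```bash
python3 -m pendant '[[[0,0,0,0],[0,0,0,0],[0,0,0,0],[0,0,0,0],[0,0,0,0],[0,0,0,0],[0,0,0,0],[0,0,0,0],[0,0,0,0],[0,0,0,0]]]' 1 35
python3 rel.py 480.8 246.3 76 150
```

```text
time_s: 17.32
tcp_pos: [481.7, 246.0, 74.5]
tcp_rot: [0.259, 0.966, 0.0, 0.001]
ft_force: [1.5, 3.4, 1.5]
finger_gap: 0.174
shift [ 1.  -0.2 -1.5] turn -0.02 pos [481.7 246.   74.5] az 149.98 q [-0.59  0.45  0.05  2.   -0.03  0.68  0.52] gap 0.174 F [1.5 3.4 1.5] t 17.3167
```

```bash
cat > arc.py <<'E'
import sys; from h import *
o=ctrl.get_obs(); p=o['tcp_pos']; Rm=R.from_quat(o['tcp_rot']).as_matrix()
C=np.array([590.8,248.6]); a0=np.radians(181.2)
now=a0-np.arctan2(*(p[:2]-C)[::-1]); now=(now+np.pi)%(2*np.pi)-np.pi
print('theta now',now.round(3),'r',np.linalg.norm(p[:2]-C).round(1),'az',np.degrees(np.arctan2(Rm[1,0],Rm[0,0])).round(1),'F',o['ft_force'].round(1),'q',o['joint_positions'].round(2),'gap',round(o['finger_gap'],3),'z',p[2].round(1),'t',o['time_s'])
for th in map(float,sys.argv[1:]):
    t=np.r_[C+110*np.array([np.cos(a0-th),np.sin(a0-th)]),p[2]]
    print(th,(Rm.T@(t-p)).round(1))
E
python3 arc.py .05 .1 .15 .2 .25 .3 .35 .4 .45 .5
```

```text
theta now -0.003 r 109.1 az 150.0 F [1.5 3.4 1.5] q [-0.59  0.45  0.05  2.   -0.03  0.68  0.52] gap 0.174 z 74.5 t 17.3167
0.05 [ 3.7  4.6 -0. ]
0.1 [ 6.2  9.5 -0. ]
0.15 [ 8.4 14.6 -0. ]
0.2 [10.4 19.7 -0. ]
0.25 [12.1 24.9 -0. ]
0.3 [13.6 30.2 -0. ]
0.35 [14.8 35.6 -0. ]
0.4 [15.7 41.   0. ]
0.45 [16.4 46.4  0. ]
0.5 [16.8 51.9  0. ]
```

```bash
python3 -m pendant '[[[3,5,0,1],[5.5,9.5,0,3],[8,14.5,0,4],[10,20,0,6],[11.5,25,0,7],[13,30,0,9],[14,35.5,0,10],[15,41,0,12],[16,46.5,0,13],[16.5,52,0,15]]]'
python3 arc.py .55 .6 .65 .7 .75 .8 .85 .9 .95 1.0
```

```text
time_s: 18.15
tcp_pos: [491.0, 295.4, 74.3]
tcp_rot: [0.385, 0.923, -0.004, -0.001]
ft_force: [-5.2, -7.3, 10.8]
finger_gap: 0.175
theta now 0.46 r 110.3 az 134.7 F [-5.2 -7.3 10.8] q [-0.71  0.5   0.12  1.93 -0.08  0.73  0.23] gap 0.175 z 74.3 t 18.15
0.55 [ 2.8  9.6 -0.1]
0.6 [ 4.  14.9 -0.1]
0.65 [ 5.1 20.3 -0.2]
0.7 [ 5.8 25.8 -0.2]
0.75 [ 6.3 31.2 -0.3]
0.8 [ 6.5 36.7 -0.3]
0.85 [ 6.4 42.2 -0.4]
0.9 [ 6.1 47.7 -0.4]
0.95 [ 5.5 53.2 -0.5]
1.0 [ 4.6 58.6 -0.5]
```

```bash
python3 -m pendant '[[[2,7,0,2],[4,15,0,4],[5,20,0,5],[6,26,0,7],[6.5,31,0,8],[6.5,37,0,10],[6.5,42,0,11],[6,48,0,13],[5.5,53,0,14],[4.5,59,0,16]]]'
python3 arc.py 1.0 1.05 1.1 1.15
```

```text
time_s: 18.98
tcp_pos: [524.9, 339.5, 74.1]
tcp_rot: [0.511, 0.86, -0.009, -0.004]
ft_force: [-11.3, -1.8, 13.4]
finger_gap: 0.173
theta now 0.964 r 112.2 az 118.5 F [-11.3  -1.8  13.4] q [-0.78  0.57  0.19  1.79 -0.14  0.81 -0.02] gap 0.173 z 74.1 t 18.9833
1.0 [-1.8  4.2 -0.1]
1.05 [-1.4  9.7 -0.2]
1.1 [-1.3 15.2 -0.3]
1.15 [-1.5 20.7 -0.4]
```

```bash
python3 -m pendant '[[[-1,3,0,0],[-1,6,0,0],[-1,9,0,0],[-1,12,0,0],[-1,14,0,0],[-1,15.5,0,0],[-1,15.5,0,0],[-1,15.5,0,0],[-1,15.5,0,0],[-1,15.5,0,0]]]'
python3 arc.py 1.0 1.05 1.1 1.15
```

```text
time_s: 19.82
tcp_pos: [534.0, 346.5, 74.1]
tcp_rot: [0.511, 0.859, -0.012, -0.008]
ft_force: [-10.6, 0.1, 12.6]
finger_gap: 0.173
theta now 1.066 r 113.2 az 118.5 F [-10.6   0.1  12.6] q [-0.77  0.59  0.18  1.76 -0.15  0.83 -0.02] gap 0.173 z 74.1 t 19.8167
1.0 [-3.6 -7.2  0.2]
1.05 [-3.2 -1.7  0. ]
1.1 [-3.1  3.8 -0.1]
1.15 [-3.3  9.3 -0.3]
```

```bash
python3 -m pendant '[[[0,1,0,0],[-1,2,0,0],[-1,3,0,0],[-1,4,0,0],[-1,5,0,0],[-1,6,0,0],[-1,6,0,0],[-1,6,0,0],[-1,6,0,0],[-1,6,0,0]]]'
python3 arc.py 1.1
python3 - <<'E'
from h import *
im,d,o=snap('top','t10'); cv2.imwrite('pics/t10c.png',cv2.resize(im[80:220,130:270,::-1],None,fx=4,fy=4,interpolation=cv2.INTER_CUBIC))
im,d,o=snap('side','s10'); cv2.imwrite('pics/s10c.png',cv2.resize(im[80:230,180:380,::-1],None,fx=4,fy=4,interpolation=cv2.INTER_CUBIC))
snap('wrist','w10')
E
```

```text
time_s: 20.65
tcp_pos: [535.5, 347.4, 74.1]
tcp_rot: [0.512, 0.859, -0.016, -0.011]
ft_force: [-9.0, -3.4, 11.5]
finger_gap: 0.177
theta now 1.082 r 113.3 az 118.5 F [-9.  -3.4 11.5] q [-0.77  0.6   0.18  1.75 -0.15  0.85 -0.02] gap 0.177 z 74.1 t 20.65
1.1 [-3.2  2.  -0.1]
```

View pics/t10c.png

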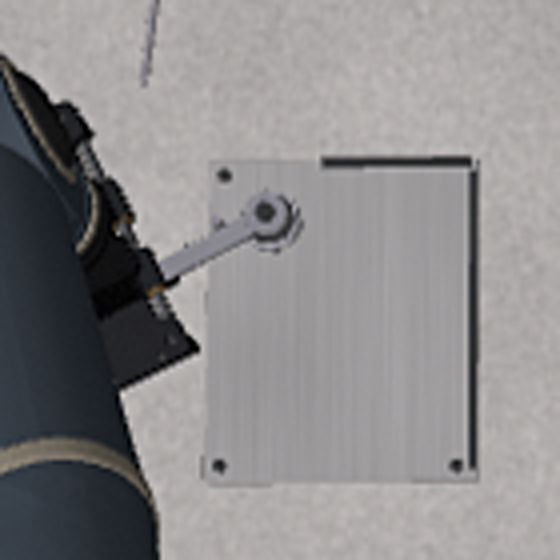

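View pics/s10c.png

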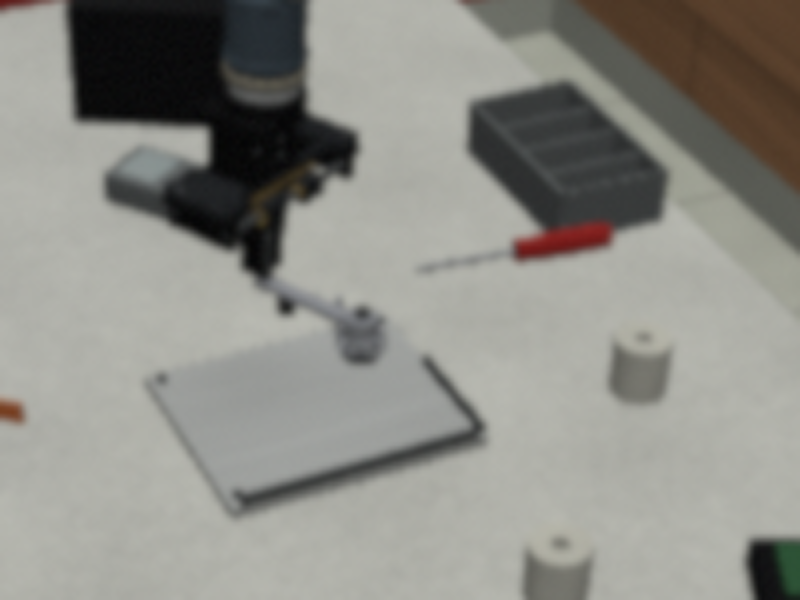

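View pics/w10.png

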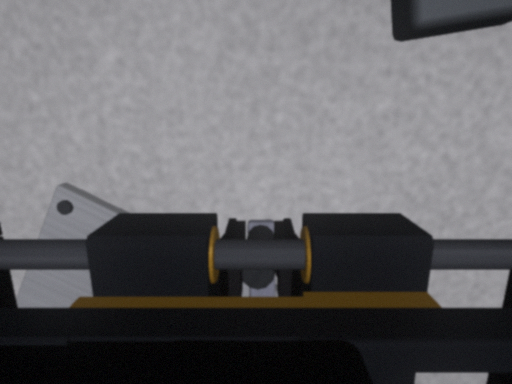

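The top crop shows the bar swung off the bed from the boss (265,212) towards (170,270), up against the pin. I'll compute the angle from its edges.

Run:
```python
from h import *
for fn in ('top0','t10'):
    D=np.load(f'pics/{fn}.npz'); d=D['d']; im=D['im']
    v,u=np.mgrid[0:384,0:512]; P=bydepth('top',np.c_[u.ravel(),v.ravel()],d.ravel()).reshape(384,512,3)
    C=np.array([590,248]); X=P[...,:2]-C; r=np.hypot(X[...,0],X[...,1])
    m=(P[...,2]>42)&(P[...,2]<54)&(r>26)&(r<85)&(d>0)&(u<215)
    Q=P[m][:,:2].astype(np.float32); vx,vy,x0,y0=cv2.fitLine(Q,cv2.DIST_HUBER,0,.01,.01).ravel()
    a=np.degrees(np.arctan2(vy,vx)); print(fn,m.sum(),'line az',a, 'centroid az',np.degrees(np.arctan2(*(Q.mean(0)-C)[::-1])))
```

```text
top0 109 line az 8.370709 centroid az 177.63587904394734
t10 123 line az -57.507526 centroid az 119.17935463529595
```

Run:
```python
from h import *
D=np.load('pics/t10.npz'); im=D['im']
c=cv2.resize(im[125:155,165:205,::-1],None,fx=18,fy=18,interpolation=cv2.INTER_CUBIC); cv2.imwrite('pics/t10z.png',c)
D=np.load('pics/top0.npz'); im=D['im']
c=cv2.resize(im[125:180,180:215,::-1],None,fx=10.9,fy=10.9,interpolation=cv2.INTER_CUBIC); cv2.imwrite('pics/t0z.png',c)
```

```text
(no output)
```

View pics/t10z.png

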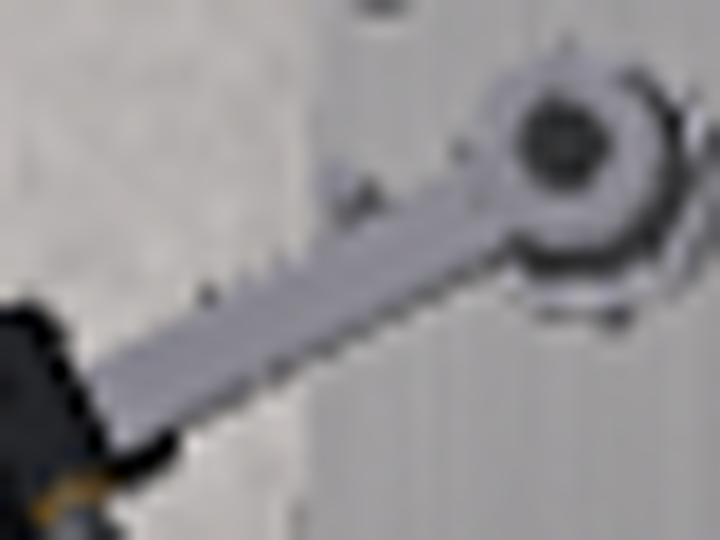

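View pics/t0z.png

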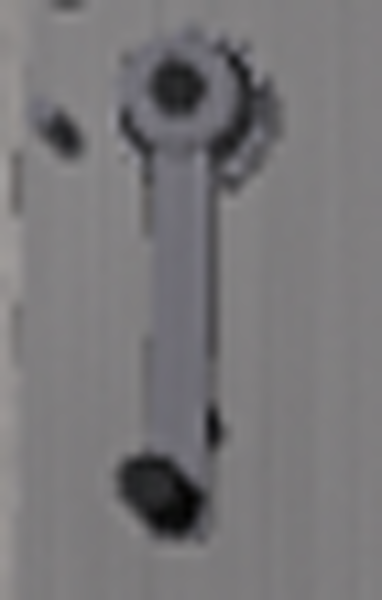

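```bash
python3 - <<'E'
from h import *
def az(a,b,ox,oy,s,z=49):
    uv=np.array([a,b],float); uv=(uv+.5)/s-.5+[ox,oy]; P=onplane('top',uv,[z,z]); v=P[1]-P[0]; return np.degrees(np.arctan2(v[1],v[0])).round(2)
s1=[az((150,160),(148,440),180,125,10.9),az((212,155),(208,430),180,125,10.9),az((180,90),(178,440),180,125,10.9)]
s2=[az((480,170),(100,375),165,125,18),az((505,255),(215,413),165,125,18),az((430,247),(150,400),165,125,18)]
print(s1,s2, 'theta',np.radians((np.array(s1)%360).mean()-np.array(s2).mean()))
E
python3 arc.py
```

```text
[np.float64(-178.28), np.float64(-178.77), np.float64(-178.24)] [np.float64(119.98), np.float64(120.2), np.float64(120.29)] theta 1.0718648712914511
theta now 1.082 r 113.3 az 118.5 F [-10.3  -2.8  11.3] q [-0.77  0.6   0.18  1.75 -0.15  0.85 -0.02] gap 0.178 z 74.1 t 20.8
```

```bash
python3 -m pendant '[[[-1,5,0,0],[-1,6,0,0],[-1,7,0,0],[-1,8,0,0],[-1,9,0,0],[-1,10,0,0],[-1,10,0,0],[-1,10,0,0],[-1,10,0,0],[-1,10,0,0]]]'
python3 arc.py 1.1
```

```text
time_s: 21.63
tcp_pos: [538.0, 349.2, 73.9]
tcp_rot: [0.512, 0.859, -0.022, -0.016]
ft_force: [-15.0, -6.0, 15.6]
finger_gap: 0.175
theta now 1.109 r 113.6 az 118.4 F [-15.   -6.   15.6] q [-0.76  0.61  0.18  1.73 -0.15  0.87 -0.02] gap 0.175 z 73.9 t 21.6333
1.1 [-3.6 -1.   0. ]
```

Run:
```python
from h import *
im,d,o=snap('top','t11'); cv2.imwrite('pics/t11z.png',cv2.resize(im[125:155,165:205,::-1],None,fx=18,fy=18,interpolation=cv2.INTER_CUBIC))
for i in range(4): snap('side','s11')
o=ctrl.get_obs(); print(o['tcp_pos'],o['ft_force'],np.abs(o['qd']).max(),o['time_s'])
cv2.imwrite('pics/t11r.png',cv2.resize(im[100:220,280:420,::-1],None,fx=4,fy=4,interpolation=cv2.INTER_CUBIC))
```

```text
[537.9976243  349.18374661  73.89032108] [-15.73340123  -6.64793848  15.83965715] 0.0019995984384024506 21.8833
```

View pics/t11z.png

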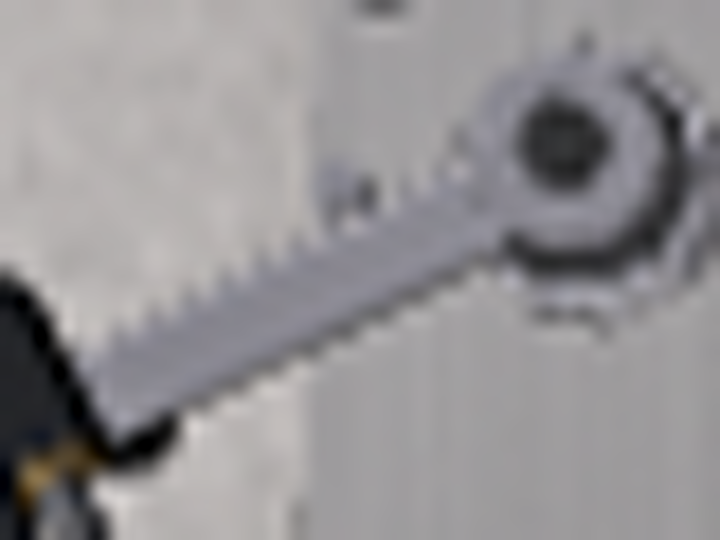

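View pics/t11r.png

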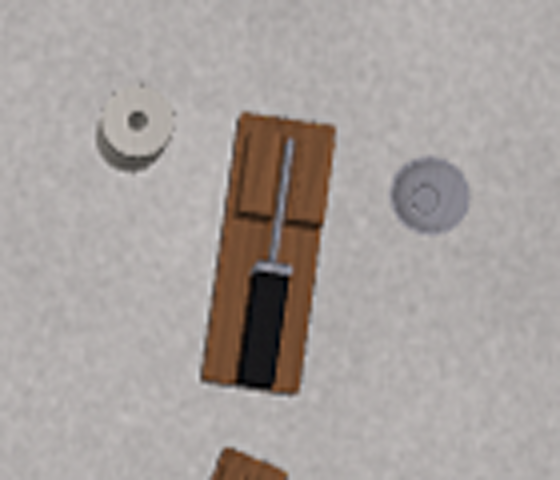

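The bar now sits against the pin (zoom 345,195) and the arm is motionless. In the rest crop the knife lies along the rest with its blade in the slot, and the roll and dish haven't moved. I'm handing in.

```bash
python3 -c "
from station import ctrl
print(ctrl.job_done())"
```

```text
the job is handed in; nothing more can be done
None
```

I put the knife away in the large wooden rest and let go of it. I then swung the clamp arm to its stop and handed the job in at about 22 s, still gripping its post. `job_done` reports no verdict, so these are my own last checks:

- **Knife:** It lies centred in the slot to within about 1 mm. The handle top measured about 50 mm above the bench and the blade top about 46 mm, as expected for a knife lying flat on the ledge. The tip is at about x = 80 mm in the rest's frame. The later overhead view shows it still in place.
- **Clamp arm:** The first image reading of its angle was 1.07 rad, so I pushed about 3 mm further. That gave about 1.11 rad, from the fingers' position and from the slope of the bar in the image, with the bar against the stop pin. Both readings are good to only a few hundredths of a rad.
- **Holding force:** At hand-in the wrist read about 17 N sideways, more than the spring's 8 N, so the arm is pressed against its stop. The robot was still. It also read about 16 N upward with the tool tilted about 3°, well under the limits.
- **Dish and roll:** The arm never came near them, and they look unmoved in the last overhead view, though I didn't measure their positions again.

One check disagreed: the wrist camera's depth put the knife handle about 10 mm further forward than the overhead camera did. I used rays cast from the image edges instead, and the grasp came out as expected.

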